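Pack the call-out caddy at a phone repair bench

TASK

Pack the divided caddy for a call-out. Slide the cover of the black bin fully open; stand every squat jar from the bench in a large cell and every slim bottle from the bin in a free small cell, one per cell, upright and down on the cell's floor. Close the bin's cover fully again at the end, and leave everything else, including the bottle already in the caddy, where it is.

Things in the scene. Friction and masses are not known exactly. Their poses are not given: they have to be found in the camera images.
- caddy: grey open divided caddy, fixed, 123 (x) x 210 (y) x 30 mm high, origin at the centre of its underside; floor 4 mm, walls 3 mm thick, 30 mm high. In its frame, robot-side row: 3 large cells 66 x 66 mm, centres x -25.5, y -69, 0, 69 mm; far row: 4 small cells 48 x 48.75 mm, centres x 34.5, y -77.6, -25.9, 25.9, 77.6 mm. One small cell already holds the packed bottle
- bin: black open bin, fixed to the bench, outside 168 (x) x 188 (y) x 88 mm high, walls and floor 4 mm thick, origin at the centre of its underside; a grey cover lies over it and two guide rails run on beyond its +x side to carry the open cover
- cover (a joint): the bin's flat sliding cover (168 x 186 mm, 4 mm thick, its top 94 mm above the bench): metres it has slid along the bin's own +x (away from the robot); 0 is fully shut, 0.15 fully open. It needs about 2 N and stays where it is left
- cover_tab (a point): centre of the grip tab standing on the cover near its robot-side edge, 110 mm above the bench: an aluminium plate 12 mm thick along the bin's x, 60 mm long along the bin's y, its top 122 mm above the bench; moves with the cover; axes as the bin's
- jar1: squat white screw-top jar with a grey lid, a plain upright cylinder 42 mm across and 50 mm tall, about 90 g, standing on the bench; 2 or 3 jars are present; origin at the centre of its underside, z up
- jar2: squat white screw-top jar with a grey lid, a plain upright cylinder 42 mm across and 50 mm tall, about 90 g, standing on the bench; 2 or 3 jars are present; origin at the centre of its underside, z up
- jar3: squat white screw-top jar with a grey lid, a plain upright cylinder 42 mm across and 50 mm tall, about 90 g, standing on the bench; 2 or 3 jars are present; origin at the centre of its underside, z up
- bottle1: slim white bottle with a grey cap, upright, 75 mm tall, body 30 mm across up to 53 mm and cap 28 mm across above that, about 60 g, standing on the bin's floor under the cover; 2 or 3 are present; origin at the centre of its underside, z up
- bottle2: slim white bottle with a grey cap, upright, 75 mm tall, body 30 mm across up to 53 mm and cap 28 mm across above that, about 60 g, standing on the bin's floor under the cover; 2 or 3 are present; origin at the centre of its underside, z up
- bottle3: slim white bottle with a grey cap, upright, 75 mm tall, body 30 mm across up to 53 mm and cap 28 mm across above that, about 60 g, standing on the bin's floor under the cover; 2 or 3 are present; origin at the centre of its underside, z up
- packed_bottle: a bottle of the same kind (75 mm tall, 30 mm across) that already stands in one small cell of the caddy and stays there; origin at the centre of its underside
- wool_pot: bystander: low dark steel pot of brass cleaning wool, 56 mm across, about 45 mm high with its wool, among the jars; not to be packed; origin at the centre of its underside
- battery: bystander: flat black phone battery, 28 x 75 x 8 mm, lying on the bin's floor along the wall nearest the robot
- multimeter: bystander: blue multimeter, 170 x 85 x 48 mm, beyond the jars
- phone: bystander: opened phone, 145 x 70 x 9 mm, beyond the caddy
- driver: bystander: screwdriver 160 mm long, lying beyond the caddy
- pad: bystander: small cardboard box, 60 x 100 x 20 mm, between the robot and the caddy
Not all that is in view belongs to the job. What is shaped like the jar2 but blue or pink is not meant.

How it is judged:
By the outcome, as a careful person would: the job done as asked, in the order asked, and still so for the second after the job is handed in, with the robot touching nothing.
Of jar1, jar2, jar3 only 2 to 3 are there at a start; the rules pass over those that are not, and their reading is None.
Of bottle1, bottle2, bottle3 only 2 to 3 are there at a start; the rules pass over those that are not, and their reading is None.
At some moment in a run one of jar1, jar2, jar3 may be knocked a few centimetres aside while the robot is not near it.
Once in a run the grip may slacken for a moment while it holds something.
It also fails if it takes over 208 s, if anything falls off the work surface, if the arm or the gripper's body presses on something with over 40 N, if the wrist force passes 120 N, or if a joint passes its speed limit or range.

ROBOT

A 7-joint arm with a two-finger parallel gripper is mounted at the origin on the work surface. World frame = base frame: x ahead of the robot, y to its left, z up, the work surface at z = 0. Lengths are in m, angles in rad, forces in N, time in s.
With the tool pointing down it reaches from about 0.425 to 0.925 m from the base axis. Payload 6.8 kg.
Tool frame: the origin (TCP) lies at the very end of the fingers, on their centre line; the grasp point (between the pads) lies bot.tcp_to_grasp behind it (bot.tcp_to_grasp is the distance from the TCP to the grasp point, in m); z points along the fingers, y is the line along which they close (so a half turn about z gives the same grasp; the last joint's range is limited). The gripper opens to 85 mm and grips with 20 to 120 N. Pads are 22 mm wide; open, the fingers measure 114 mm over their backs; the gripper's body (76 mm by 85 mm) begins 54 mm behind the grasp point. The pads swing forward as they close: fully open they stand 13 mm farther back than shut.
Start: joints at [1.214, 0.477, 0.022, 1.555, -0.011, 1.109, -0.083], TCP at [0.166, -0.654, 0.231] pointing down, gripper open.
Joint ranges: [-2.96, 2.96], [-0.34, 2.1], [-1.41, 1.46], [0.24, 2.44], [-1.37, 4.51], [0.17, 1.92], [-2.96, 2.96]. Speed limits (rad/s): [2.39, 2.39, 3.14, 3.14, 3.14, 3.14, 3.14].

INTERFACE

Orientations are given as a unit quaternion [w, x, y, z].
In Python, from station import bot gives the robot as it stands.
- The arm moves only by the tool servo_tool, never from a script. Its argument "motion" is a list that holds one entry, the list of rows, each a list of 7 numbers: the shift along the tool's x, y, z in m, then the turn, a rotation vector about the tool's x, y, z in units of 5 degrees (1.0 is 5 degrees), then the opening, from 0 (shut) to 1 (fully open). A call has 1 to 20 rows; each row is the pose to reach, as a shift and turn from the pose commanded when the call began, along the tool's axes at that moment; what a row does not reach only later rows make up. A row lasts 1/12 s, in which the tool goes at most 41.7 mm and 7.16 degrees, less where a joint would pass 70% of its speed; a pose out of reach is approached as far as the arm can. A call with a gripper value outside its range is refused whole. The fingers move at their own pace and stop on an object; "grip_force" is the grip in N (left out, the last holds). Time passes only in rows, so rows that repeat a pose let the fingers close. It gives the time, the measured TCP pose, the force, the opening and the grip force at its end, in the units of the state.
- bot.get_obs(): the state, without advancing time (a new reading comes with each control period).
- bot.read_camera(name): name is "side" or "top" or "wrist"; returns a dict with "img" (480x640x3 uint8, red, green, blue), "K" (3x3 intrinsics, pixels), "pose" (4x4, takes a point from camera to world coordinates). Camera axes: x right, y down, z forward; pixel columns grow to the right and rows downward; lengths in m; the calibration is good to about 2 mm. A picture is of the moment at which its call begins. There is no depth.
- bot.hand_in(): hands the job in; it is judged then, once.
The state is a dict: "t": time; "q": joint angles; "joint_vel": joint speeds; "joint_torque": joint torques, N m; "eef_pos": TCP position; "tool_rot": TCP orientation; "contact_force": force on the tool from outside, world axes, zero at the start; "torque": the same for the moment, N m; "gripper_width": opening from 0.0 (shut) to 1.0 (fully open); "grasp_force": force on a finger pad.
Only numpy, scipy, OpenCV 4.12 (cv2) and the standard library are available. Lean on these libraries where they do the work, as an engineer would, in place of code of your own. Each camera call takes 0.05 s, during which the arm holds its last target. There are 200 camera calls.

## Working session

There is one attempt and no reset: what is moved stays moved. The work goes in short steps, Python scripts to look and compute and a tool call to move; the robot and the scene stay as the last step left them, time stands still between calls to the robot, and variables do not carry over. Pictures are saved under pics/ and viewed, at most 14 in all, crops included, and the job is handed in when it is done.

Besides the shell and the picture viewer there is one more tool, called after "Request:" in YAML: its name, and indented under it one key for each argument. servo_tool: Moves the arm, as the interface text tells. Its arguments: {"type":"object","properties":{"motion":{"type":"array"},"grip_force":{"type":"number"}},"required":["motion"]}

```bash
mkdir -p pics; ls
cat > h.py <<'E'
import numpy as np, cv2
from station import bot
def shot(n,f):
    c=bot.read_camera(n); cv2.imwrite(f'pics/{f}.png',c['img'][:,:,::-1]); np.savez(f'pics/{f}.npz',K=c['K'],pose=c['pose']); return c
def ray(f,u,v,z):
    d=np.load(f'pics/{f}.npz'); r=d['pose'][:3,:3]@np.linalg.solve(d['K'],[u,v,1.]); o=d['pose'][:3,3]
    return (o+r*(z-o[2])/r[2]).round(4)
def proj(f,p):
    d=np.load(f'pics/{f}.npz'); c=d['pose'][:3,:3].T@(np.array(p)-d['pose'][:3,3]); q=d['K']@c; return (q[:2]/q[2]).round(1)
E
python3 - <<'E'
from h import *
for n in['side','top','wrist']:
    c=shot(n,n+'0'); print(n,c['pose'].round(3).tolist(),c['K'][0,0])
o=bot.get_obs(); print(o); print(bot.tcp_to_grasp)
E
```

```text
pics
side [[-0.872, -0.359, 0.331, 0.155], [-0.489, 0.638, -0.595, 0.691], [0.003, -0.681, -0.732, 1.026], [0.0, 0.0, 0.0, 1.0]] 563.2039377305574
top [[0.024, -0.991, 0.131, 0.466], [-1.0, -0.025, -0.009, -0.046], [0.013, -0.131, -0.991, 1.129], [0.0, 0.0, 0.0, 1.0]] 439.69989245685247
wrist [[0.245, -0.926, -0.288, 0.239], [-0.969, -0.235, -0.071, -0.636], [-0.002, 0.296, -0.955, 0.372], [0.0, 0.0, 0.0, 1.0]] 345.92545726823124
{'t': 0.15, 'q': array([ 1.21385658,  0.47762437,  0.02236904,  1.55620405, -0.01148628,
        1.10932834, -0.08306605]), 'joint_vel': array([ 0.00047819, -0.0015483 ,  0.00110087, -0.00366245, -0.00014204,
       -0.00128839, -0.0008297 ]), 'joint_torque': array([ 3.02162829e-03, -5.96923685e+01,  1.61031749e+00, -2.81492096e+01,
        1.26586296e-02,  6.56542426e-03, -4.82759049e-06]), 'eef_pos': array([ 0.16610241, -0.65377071,  0.2305486 ]), 'tool_rot': array([-7.01952684e-04,  9.92267202e-01,  1.24118030e-01, -1.49981142e-04]), 'contact_force': array([0.69077204, 0.19742342, 0.08598653]), 'torque': array([0.04735623, 0.05590292, 0.06468714]), 'grasp_force': 0.0, 'gripper_width': 0.9990798367995013}
0.0187
```

View pics/top0.png

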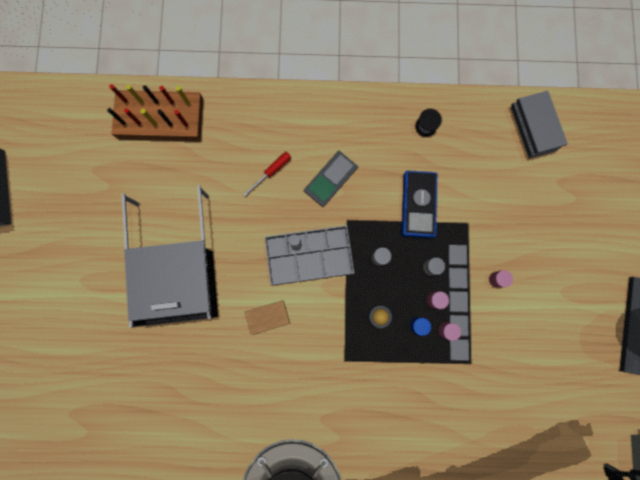

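View pics/side0.png

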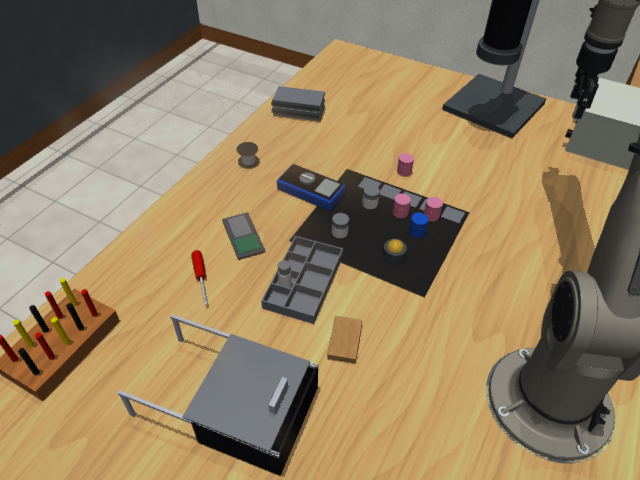

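The top view shows two grey-lidded jars, at about (383,256) and (436,266). The wool pot is at (381,317), the blue and pink decoys are beside them, and the cover tab is at (165,306). The packed bottle is at (295,242). Next I'll enlarge this.

Run:
```python
import cv2
i=cv2.imread('pics/top0.png')
a=cv2.resize(i[180:340,110:230],None,fx=3.3,fy=3.3,interpolation=cv2.INTER_CUBIC)
b=cv2.resize(i[215:335,255:480],None,fx=3.5,fy=3.5,interpolation=cv2.INTER_CUBIC)
cv2.imwrite('pics/ca.png',a);cv2.imwrite('pics/cb.png',b)
```

```text
(no output)
```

View pics/ca.png

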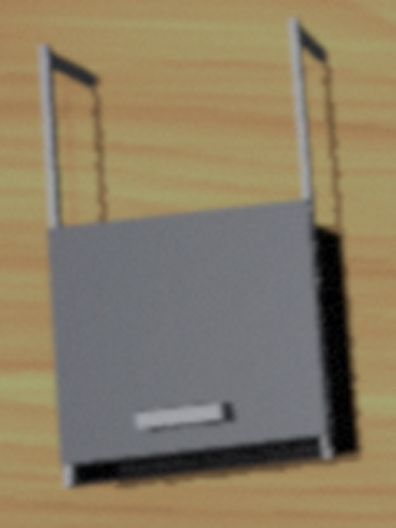

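View pics/cb.png

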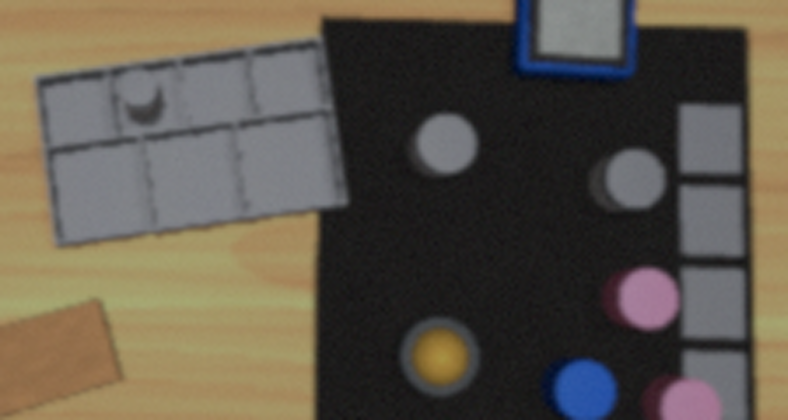

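Run:
```python
from h import *
A=lambda u,v,z:ray('top0',110+(u+.5)/3.3-.5,180+(v+.5)/3.3-.5,z)
B=lambda u,v,z:ray('top0',255+(u+.5)/3.5-.5,215+(v+.5)/3.5-.5,z)
c=np.array([A(*p,.094) for p in[(50,228),(308,200),(325,437),(62,462)]]);print('cover',c[:,:2].tolist(),c.mean(0))
print('rail ends',A(45,47,.094),A(294,20,.094),'robot-side',A(68,485,.09),A(328,458,.09))
t=[A(135,415,.122),A(222,403,.122),A(224,420,.122),A(138,430,.122)];print('tab',np.mean(t,0),np.ptp(t,0))
k=np.array([B(*p,.03) for p in[(38,78),(320,40),(348,205),(57,245)]]);print('caddy',k[:,:2].tolist(),k.mean(0))
for a,b in[(0,1),(3,2),(0,3),(1,2)]:
  for n,q in(('cov',c),('cad',k)):
    d=q[b]-q[a];print(n,a,b,np.degrees(np.arctan2(d[1],d[0])).round(2),np.linalg.norm(d).round(4))
print('jars',B(446,144,.05),B(635,180,.05),'packed',B(140,88,.075),'pot',B(440,357,.045),'blue',B(585,390,.05),'pink',B(648,299,.05))
```

```text
cover [[0.5701, 0.406], [0.5949, 0.2237], [0.4276, 0.202], [0.4061, 0.3842]] [0.499675 0.303975 0.094   ]
rail ends [0.7019 0.4205 0.094 ] [0.7268 0.2417 0.094 ] robot-side [0.3901 0.3804 0.09  ] [0.4129 0.2    0.09  ]
tab [0.439825 0.294925 0.122   ] [0.0196 0.0608 0.    ]
caddy [[0.6153, 0.084], [0.6483, -0.1187], [0.5295, -0.1407], [0.4961, 0.0657]] [ 0.5723   -0.027425  0.03    ]
cov 0 1 -82.25 0.184
cad 0 1 -80.75 0.2054
cov 3 2 -83.27 0.1835
cad 3 2 -80.81 0.2091
cov 0 3 -172.43 0.1654
cad 0 3 -171.27 0.1206
cov 1 2 -172.61 0.1687
cad 1 2 -169.51 0.1208
jars [ 0.573  -0.2075  0.05  ] [ 0.5509 -0.3409  0.05  ] packed [0.6041 0.0081 0.075 ] pot [ 0.4246 -0.2049  0.045 ] blue [ 0.4047 -0.3047  0.05  ] pink [ 0.4681 -0.3491  0.05  ]
```

```bash
cat >> h.py <<'E'
from scipy.spatial.transform import Rotation as R
def wp(*ts):
    "targets (x,y,z,yaw deg of tool y, mod 180) -> shift/turn rows from the present pose"
    o=bot.get_obs(); w,x,y,z=o['tool_rot']; R0=R.from_quat([x,y,z,w]); p0=o['eef_pos']
    cy=np.degrees(np.arctan2(*R0.as_matrix()[[1,0],1])); pp=p0; a=cy
    print('at',p0.round(4),'yaw',cy.round(2),'t',round(o['t'],2),'q7',o['q'][6].round(2))
    for t in ts:
        p=np.array(t[:3]); b=a+(t[3]-a+90)%180-90; c=np.radians(b)
        yv=np.array([np.cos(c),np.sin(c),0]); zv=np.array([0,0,-1.]); M=np.c_[np.cross(yv,zv),yv,zv]
        rv=(R0.inv()*R.from_matrix(M)).as_rotvec(degrees=True)/5
        n=max(np.linalg.norm(p-pp)/.0417,abs(b-a)/7.16)
        print((R0.inv().apply(p-p0)).round(3).tolist(),rv.round(2).tolist(),'rows',round(n,1)); pp=p;a=b
E
python3 - <<'E'
from h import *
wp((.55,-.2,.25,-35),(.44,.295,.2,7.4),(.44,.295,.1,7.4))
E
```

```text
at [ 0.1661 -0.6538  0.2305] yaw -75.74 t 0.15 q7 -0.08
[0.484, -0.345, -0.019] [-0.02, -0.0, -8.15] rows 14.3
[0.499, -0.852, 0.032] [-0.01, -0.01, -16.63] rows 12.2
[0.499, -0.852, 0.132] [-0.01, -0.01, -16.63] rows 2.4
```

Request:
servo_tool:
  motion:
    - [[0.484,-0.345,-0.019,0,0,-8.15,1],[0.484,-0.345,-0.019,0,0,-8.15,1],[0.484,-0.345,-0.019,0,0,-8.15,1],[0.484,-0.345,-0.019,0,0,-8.15,1],[0.484,-0.345,-0.019,0,0,-8.15,1],[0.484,-0.345,-0.019,0,0,-8.15,1],[0.484,-0.345,-0.019,0,0,-8.15,1],[0.484,-0.345,-0.019,0,0,-8.15,1],[0.484,-0.345,-0.019,0,0,-8.15,1],[0.484,-0.345,-0.019,0,0,-8.15,1],[0.484,-0.345,-0.019,0,0,-8.15,1],[0.484,-0.345,-0.019,0,0,-8.15,1],[0.484,-0.345,-0.019,0,0,-8.15,1],[0.484,-0.345,-0.019,0,0,-8.15,1],[0.484,-0.345,-0.019,0,0,-8.15,1],[0.484,-0.345,-0.019,0,0,-8.15,1],[0.484,-0.345,-0.019,0,0,-8.15,1]]

```text
t: 1.57
eef_pos: [0.5503, -0.2003, 0.2499]
tool_rot: [-0.0, 0.887, 0.463, -0.0]
contact_force: [-0.8, -0.9, -0.6]
gripper_width: 1.0
grasp_force: 0.0
```

Run:
```python
from h import *
wp((.44,.295,.2,7.4),(.44,.295,.1,7.4))
```

```text
at [ 0.5503 -0.2003  0.2499] yaw -34.9 t 1.57 q7 -0.49
[0.343, -0.374, 0.05] [-0.01, 0.0, -8.46] rows 12.2
[0.343, -0.374, 0.15] [-0.01, 0.0, -8.46] rows 2.4
```

Request:
servo_tool:
  motion:
    - [[0.343,-0.374,0.05,0,0,-8.46,1],[0.343,-0.374,0.05,0,0,-8.46,1],[0.343,-0.374,0.05,0,0,-8.46,1],[0.343,-0.374,0.05,0,0,-8.46,1],[0.343,-0.374,0.05,0,0,-8.46,1],[0.343,-0.374,0.05,0,0,-8.46,1],[0.343,-0.374,0.05,0,0,-8.46,1],[0.343,-0.374,0.05,0,0,-8.46,1],[0.343,-0.374,0.05,0,0,-8.46,1],[0.343,-0.374,0.05,0,0,-8.46,1],[0.343,-0.374,0.05,0,0,-8.46,1],[0.343,-0.374,0.05,0,0,-8.46,1],[0.343,-0.374,0.05,0,0,-8.46,1],[0.343,-0.374,0.08,0,0,-8.46,1],[0.343,-0.374,0.11,0,0,-8.46,1],[0.343,-0.374,0.13,0,0,-8.46,1],[0.343,-0.374,0.148,0,0,-8.46,1],[0.343,-0.374,0.148,0,0,-8.46,1]]

```text
t: 3.07
eef_pos: [0.4398, 0.2906, 0.0988]
tool_rot: [-0.0, 0.662, 0.75, -0.004]
contact_force: [-0.4, -0.6, 0.7]
gripper_width: 1.003
grasp_force: 0.0
```

Request:
servo_tool:
  motion:
    - [[0,0,0,0,0,0,0],[0,0,0,0,0,0,0],[0,0,0,0,0,0,0],[0,0,0,0,0,0,0],[0,0,0,0,0,0,0],[0,0,0,0,0,0,0],[0,0,0,0,0,0,0],[0,0,0,0,0,0,0],[0,0,0,0,0,0,0],[0,0,0,0,0,0,0]]
  grip_force: 25

```text
t: 3.9
eef_pos: [0.441, 0.2949, 0.103]
tool_rot: [0.0, 0.66, 0.751, 0.0]
contact_force: [-1.4, -1.3, 6.8]
gripper_width: 0.133
grasp_force: 28.6
```

Run:
```python
from h import *
y=np.radians(7.4)
wp((.44+.15*np.cos(y),.295+.15*np.sin(y),.102,7.4))
shot('side','side1')
```

```text
at [0.441  0.2949 0.103 ] yaw 7.34 t 3.9 q7 -0.94
[0.0, 0.149, 0.001] [0.01, 0.0, -0.01] rows 3.6
```

View pics/side1.png

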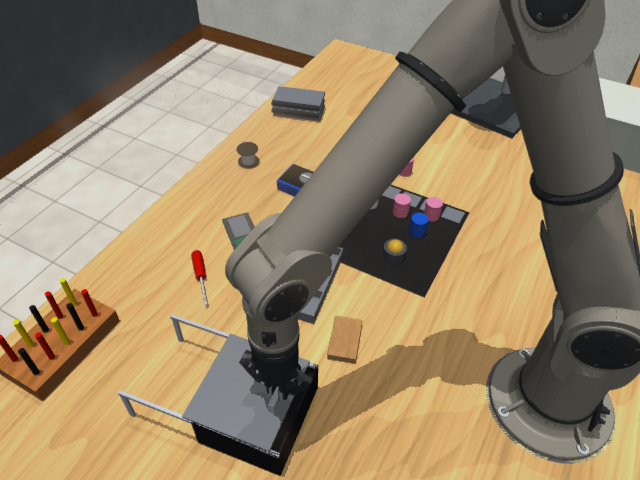

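Gripped (opening ≈ 11–12 mm). Now I'll slide it along tool +y.

Request:
servo_tool:
  motion:
    - [[0,0.012,0,0,0,0,0],[0,0.027,0,0,0,0,0],[0,0.042,0,0,0,0,0],[0,0.057,0,0,0,0,0],[0,0.072,0,0,0,0,0],[0,0.087,0,0,0,0,0],[0,0.102,0,0,0,0,0],[0,0.117,0,0,0,0,0],[0,0.13,0,0,0,0,0],[0,0.138,0,0,0,0,0],[0,0.144,0,0,0,0,0],[0,0.148,0,0,0,0,0],[0,0.15,0,0,0,0,0],[0,0.151,0,0,0,0,0],[0,0.151,0,0,0,0,0]]

```text
t: 5.2
eef_pos: [0.5727, 0.3132, 0.1026]
tool_rot: [-0.006, 0.658, 0.753, -0.015]
contact_force: [-52.6, -17.5, 44.6]
gripper_width: 0.133
grasp_force: 41.5
```

Request:
servo_tool:
  motion:
    - [[0,0.002,0,0,0,0,0],[0,0.002,0,0,0,0,0],[0,0.002,0,0,0,0,0]]

```text
t: 5.45
eef_pos: [0.5728, 0.3132, 0.1026]
tool_rot: [-0.007, 0.658, 0.753, -0.016]
contact_force: [-57.4, -20.1, 48.3]
gripper_width: 0.133
grasp_force: 43.6
```

The stop came about 133 mm along, so the cover started slightly open. I'll relax the command, release and rise.

Request:
servo_tool:
  motion:
    - [[0,-0.009,0,0,0,0,0],[0,-0.018,0,0,0,0,0],[0,-0.018,0,0,0,0,0],[0,-0.018,0,0,0,0,0.5],[0,-0.018,0,0,0,0,1],[0,-0.018,0,0,0,0,1],[0,-0.018,0,0,0,0,1],[0,-0.018,0,0,0,0,1],[0,-0.018,0,0,0,0,1],[0,-0.018,-0.04,0,0,0,1],[0,-0.018,-0.08,0,0,0,1],[0,-0.018,-0.12,0,0,0,1],[0,-0.018,-0.14,0,0,0,1],[0,-0.018,-0.14,0,0,0,1]]

```text
t: 6.62
eef_pos: [0.5769, 0.3141, 0.2486]
tool_rot: [0.001, 0.661, 0.751, 0.005]
contact_force: [-0.5, -0.7, 0.7]
gripper_width: 1.002
grasp_force: 0.0
```

Run:
```python
from h import *
print(bot.get_obs()['eef_pos'])
shot('top','top1'); shot('wrist','wrist1')
i=cv2.imread('pics/top1.png'); 
a=cv2.resize(i[180:340,110:230],None,fx=3.3,fy=3.3,interpolation=cv2.INTER_CUBIC)
cv2.imwrite('pics/top1c.png',np.hstack([a,cv2.resize(cv2.imread('pics/wrist1.png'),(400,528))[:, :]]) if 0 else a)
```

```text
[0.57690739 0.3141252  0.24863863]
```

View pics/top1.png

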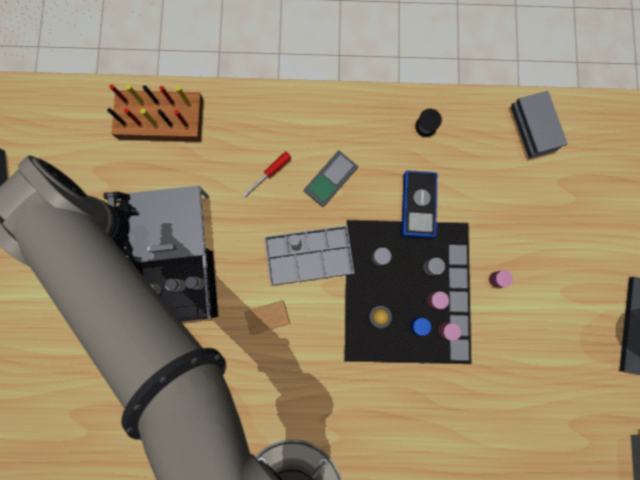

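Cover open; three bottle caps are visible in the bin at about (153,288), (172,284) and (193,283). The jars haven't moved. Next is jar 1.

Run:
```python
from h import *
wp((.573,-.2075,.16,9.3),(.573,-.2075,.024,9.3))
print('multimeter near edge',ray('top1',404,237,.0),ray('top1',437,237,.0),ray('top1',437,237,.048))
for u,v in[(153,288),(172,284),(193,283)]:print(ray('top1',u,v,.079))
```

```text
at [0.575  0.3121 0.2431] yaw 7.29 t 6.72 q7 -0.73
[-0.515, -0.068, 0.083] [0.02, -0.0, -0.4] rows 12.6
[-0.515, -0.068, 0.219] [0.02, -0.0, -0.4] rows 3.3
multimeter near edge [ 0.6284 -0.2718  0.    ] [ 0.6306 -0.3578  0.    ] [ 0.6236 -0.3445  0.048 ]
[0.4801 0.3386 0.079 ]
[0.4906 0.2946 0.079 ]
[0.4941 0.2452 0.079 ]
```

Request:
servo_tool:
  motion:
    - [[-0.515,-0.068,0.083,0,0,-0.4,1],[-0.515,-0.068,0.083,0,0,-0.4,1],[-0.515,-0.068,0.083,0,0,-0.4,1],[-0.515,-0.068,0.083,0,0,-0.4,1],[-0.515,-0.068,0.083,0,0,-0.4,1],[-0.515,-0.068,0.083,0,0,-0.4,1],[-0.515,-0.068,0.083,0,0,-0.4,1],[-0.515,-0.068,0.083,0,0,-0.4,1],[-0.515,-0.068,0.083,0,0,-0.4,1],[-0.515,-0.068,0.083,0,0,-0.4,1],[-0.515,-0.068,0.083,0,0,-0.4,1],[-0.515,-0.068,0.083,0,0,-0.4,1],[-0.515,-0.068,0.083,0,0,-0.4,1],[-0.515,-0.068,0.083,0,0,-0.4,1],[-0.515,-0.068,0.083,0,0,-0.4,1],[-0.515,-0.068,0.083,0,0,-0.4,1]]

```text
t: 8.05
eef_pos: [0.5719, -0.2064, 0.158]
tool_rot: [-0.001, 0.647, 0.762, -0.0]
contact_force: [0.2, 1.3, 0.0]
gripper_width: 1.004
grasp_force: 0.0
```

Run:
```python
from h import *
shot('wrist','wrist2'); shot('top','top2')
i=np.hstack([cv2.imread('pics/wrist2.png')[::2,::2],0*cv2.imread('pics/wrist2.png')[::2,::2]]);
a=cv2.resize(cv2.imread('pics/top2.png')[230:330,120:240],(576,480),interpolation=cv2.INTER_CUBIC)[:, :400]
w=cv2.resize(cv2.imread('pics/wrist2.png'),(400,300)); w=cv2.copyMakeBorder(w,0,180,0,0,0)
cv2.imwrite('pics/m2.png',np.hstack([a,w]))
wp((.573,-.2075,.024,9.3))
print('jar1 expected in wrist full px',proj('wrist2',(.573,-.2075,.05)),'jar2',proj('wrist2',(.5509,-.3409,.05)))
```

```text
at [ 0.5726 -0.2054  0.1588] yaw 9.46 t 8.15 q7 0.14
[-0.002, 0.0, 0.135] [-0.01, -0.01, 0.03] rows 3.2
jar1 expected in wrist full px [323.9 240.1] jar2 [273.5 381.9]
```

View pics/m2.png

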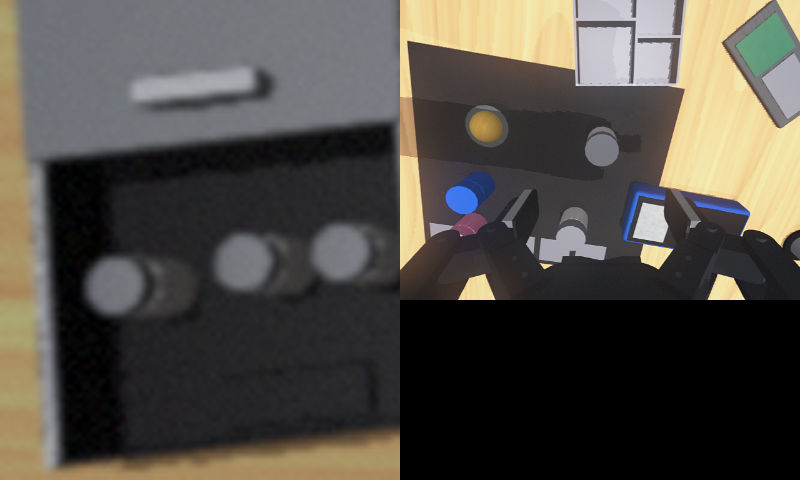

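Wrist view puts jar 1 where expected, within 2 mm. The bin holds three bottles (left crop, caps at (115,286), (244,263) and (340,252)). Descend and grip.

Request:
servo_tool:
  motion:
    - [[0,0,0.035,0,0,0,1],[0,0,0.07,0,0,0,1],[0,0,0.1,0,0,0,1],[0,0,0.12,0,0,0,1],[0,0,0.135,0,0,0,1],[0,0,0.135,0,0,0,1],[0,0,0.135,0,0,0,0.3],[0,0,0.135,0,0,0,0.3],[0,0,0.135,0,0,0,0.3],[0,0,0.135,0,0,0,0.3],[0,0,0.135,0,0,0,0.3],[0,0,0.135,0,0,0,0.3],[0,0,0.135,0,0,0,0.3],[0,0,0.135,0,0,0,0.3]]
  grip_force: 45

```text
t: 9.32
eef_pos: [0.5739, -0.2078, 0.0262]
tool_rot: [0.001, 0.647, 0.762, 0.001]
contact_force: [-1.1, -0.3, 7.7]
gripper_width: 0.475
grasp_force: 45.2
```

Run:
```python
from h import *
wp((.573,-.2065,.072,9.3),(.558,-.0996,.072,9.3),(.558,-.0996,.0295,9.3))
```

```text
at [ 0.5739 -0.2078  0.0262] yaw 9.3 t 9.32 q7 0.05
[0.001, -0.001, -0.046] [0.03, 0.02, -0.0] rows 1.1
[0.109, 0.002, -0.046] [0.03, 0.02, -0.0] rows 2.6
[0.109, 0.002, -0.003] [0.03, 0.02, -0.0] rows 1.0
```

Request:
servo_tool:
  motion:
    - [[0,0,-0.025,0,0,0,0.3],[0,0,-0.05,0,0,0,0.3],[0.02,0,-0.05,0,0,0,0.3],[0.045,0,-0.05,0,0,0,0.3],[0.07,0.001,-0.05,0,0,0,0.3],[0.09,0.002,-0.05,0,0,0,0.3],[0.105,0.002,-0.05,0,0,0,0.3],[0.109,0.002,-0.05,0,0,0,0.3],[0.109,0.002,-0.05,0,0,0,0.3],[0.109,0.002,-0.05,0,0,0,0.3]]

```text
t: 10.15
eef_pos: [0.5573, -0.1008, 0.0746]
tool_rot: [0.001, 0.648, 0.762, -0.0]
contact_force: [-0.0, 0.3, -0.7]
gripper_width: 0.472
grasp_force: 45.7
```

Request:
servo_tool:
  motion:
    - [[0,0,0.02,0,0,0,0.3],[0,0,0.035,0,0,0,0.3],[0,0,0.042,0,0,0,0.3],[0,0,0.046,0,0,0,0.3],[0,0,0.046,0,0,0,0.3]]

```text
t: 10.57
eef_pos: [0.5565, -0.1016, 0.0296]
tool_rot: [0.0, 0.648, 0.761, -0.002]
contact_force: [-6.8, -2.3, 13.4]
gripper_width: 0.475
grasp_force: 47.9
```

Request:
servo_tool:
  motion:
    - [[0,0,-0.001,0,0,0,0.75],[0,0,-0.001,0,0,0,0.75],[0,0,-0.001,0,0,0,0.75],[0,0,-0.001,0,0,0,0.75],[0,0,-0.03,0,0,0,0.75],[0,0,-0.06,0,0,0,0.75],[0,0,-0.1,0,0,0,1],[0,0,-0.12,0,0,0,1],[0,0,-0.12,0,0,0,1]]

```text
t: 11.32
eef_pos: [0.5603, -0.0997, 0.1534]
tool_rot: [0.004, 0.647, 0.762, 0.002]
contact_force: [0.7, -0.1, -0.6]
gripper_width: 0.999
grasp_force: 0.0
```

Run:
```python
from h import *
for k in('side','wrist'): shot(k,k+'3')
a=cv2.resize(cv2.imread('pics/side3.png')[150:330,240:480],(400,300),interpolation=cv2.INTER_CUBIC)
cv2.imwrite('pics/m3.png',np.hstack([a,cv2.resize(cv2.imread('pics/wrist3.png'),(400,300))]))
wp((.5515,-.3385,.16,20),(.5515,-.3385,.024,20))
```

```text
at [ 0.5575 -0.0999  0.149 ] yaw 9.28 t 11.42 q7 -0.04
[-0.234, -0.044, -0.011] [0.02, 0.01, -2.14] rows 5.7
[-0.234, -0.045, 0.125] [0.02, 0.01, -2.14] rows 3.3
```

View pics/m3.png

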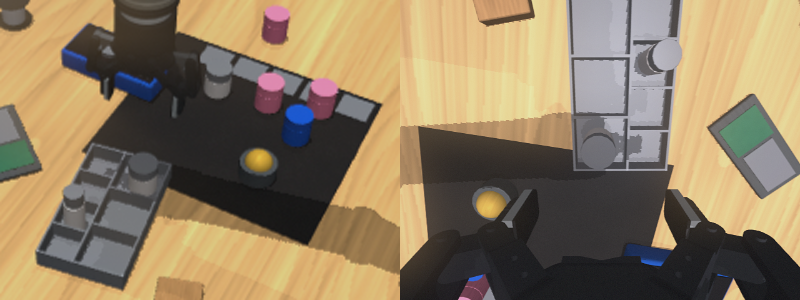

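Jar 1 stands upright in its cell; jar 2 is unchanged. On to jar 2.

Request:
servo_tool:
  motion:
    - [[-0.234,-0.044,-0.011,0,0,-2.14,0.75],[-0.234,-0.044,-0.011,0,0,-2.14,0.75],[-0.234,-0.044,-0.011,0,0,-2.14,0.75],[-0.234,-0.044,-0.011,0,0,-2.14,0.75],[-0.234,-0.044,-0.011,0,0,-2.14,0.75],[-0.234,-0.044,-0.011,0,0,-2.14,0.75],[-0.234,-0.044,-0.011,0,0,-2.14,0.75],[-0.234,-0.044,-0.011,0,0,-2.14,0.75],[-0.234,-0.044,-0.011,0,0,-2.14,0.75]]

```text
t: 12.17
eef_pos: [0.5508, -0.3365, 0.1576]
tool_rot: [-0.001, 0.573, 0.819, 0.0]
contact_force: [-0.4, 0.1, -0.1]
gripper_width: 0.751
grasp_force: 0.0
```

Run:
```python
from h import *
shot('wrist','wrist4'); i=cv2.imread('pics/wrist4.png')
for p in[(.5515,-.3385,.05)]:
    u=proj('wrist4',p); print(u); cv2.drawMarker(i,tuple(int(k) for k in u),(0,255,0))
cv2.imwrite('pics/w4.png',i)
wp((.5515,-.3385,.024,20))
```

```text
[322.8 241.5]
at [ 0.5512 -0.3356  0.158 ] yaw 20.12 t 12.22 q7 0.53
[-0.003, -0.001, 0.134] [-0.01, -0.03, 0.02] rows 3.2
```

View pics/w4.png

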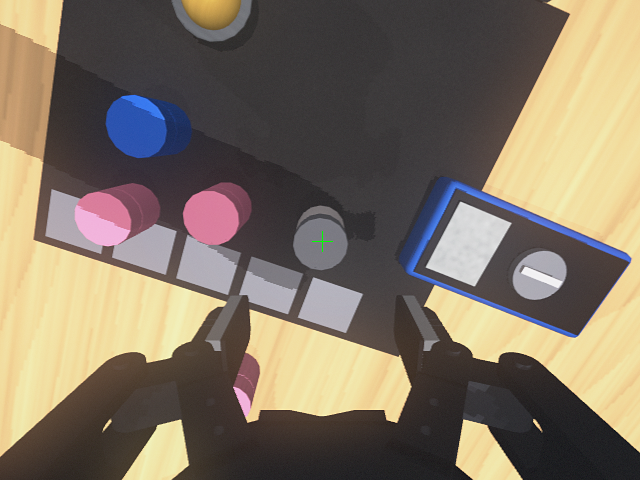

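Marker sits on the jar's lid. The fingers have room on both sides.

Request:
servo_tool:
  motion:
    - [[-0.002,-0.001,0.035,0,0,0,0.75],[-0.002,-0.001,0.07,0,0,0,0.75],[-0.002,-0.001,0.1,0,0,0,0.75],[-0.002,-0.001,0.12,0,0,0,0.75],[-0.002,-0.001,0.133,0,0,0,0.75],[-0.002,-0.001,0.133,0,0,0,0.75],[-0.002,-0.001,0.133,0,0,0,0.3],[-0.002,-0.001,0.133,0,0,0,0.3],[-0.002,-0.001,0.133,0,0,0,0.3],[-0.002,-0.001,0.133,0,0,0,0.3],[-0.002,-0.001,0.133,0,0,0,0.3],[-0.002,-0.001,0.133,0,0,0,0.3],[-0.002,-0.001,0.133,0,0,0,0.3]]
  grip_force: 45

```text
t: 13.3
eef_pos: [0.5524, -0.3402, 0.0281]
tool_rot: [0.001, 0.574, 0.819, 0.0]
contact_force: [0.0, 0.1, 8.0]
gripper_width: 0.478
grasp_force: 45.9
```

Run:
```python
from h import *
wp((.551,-.339,.1,20),(.5,-.2,.1,15),(.536,.0366,.1,9.3),(.536,.0366,.076,9.3),(.536,.0366,.0295,9.3))
print('cells',[(np.array([.5723,-.0274])+np.array([[.987,-.1616],[.1616,.987]])@np.array(v)/1e3).round(4) for v in[(-25.5,-69),(-25.5,69),(34.5,-77.6),(34.5,-25.9),(34.5,77.6)]])
```

```text
at [ 0.5524 -0.3402  0.0281] yaw 20.0 t 13.3 q7 0.45
[0.002, -0.001, -0.072] [0.02, 0.02, 0.0] rows 1.7
[0.15, -0.001, -0.072] [0.02, 0.02, 1.0] rows 3.6
[0.36, 0.114, -0.072] [0.03, 0.02, 2.14] rows 5.7
[0.36, 0.114, -0.048] [0.03, 0.02, 2.14] rows 0.6
[0.36, 0.113, -0.002] [0.03, 0.02, 2.14] rows 1.1
cells [array([ 0.5583, -0.0996]), array([0.536 , 0.0366]), array([ 0.6189, -0.0984]), array([ 0.6105, -0.0474]), array([0.5938, 0.0548])]
```

Request:
servo_tool:
  motion:
    - [[0,0,-0.03,0,0,0,0.3],[0,0,-0.065,0,0,0,0.3],[0.03,0,-0.065,0,0,0.2,0.3],[0.065,0,-0.065,0,0,0.5,0.3],[0.1,0,-0.065,0,0,0.8,0.3],[0.15,0,-0.065,0,0,1,0.3],[0.18,0.016,-0.065,0,0,1.2,0.3],[0.21,0.033,-0.065,0,0,1.4,0.3],[0.24,0.049,-0.065,0,0,1.6,0.3],[0.27,0.066,-0.065,0,0,1.8,0.3],[0.3,0.082,-0.065,0,0,2,0.3],[0.33,0.098,-0.065,0,0,2.14,0.3],[0.35,0.109,-0.065,0,0,2.14,0.3],[0.36,0.114,-0.065,0,0,2.14,0.3],[0.36,0.114,-0.065,0,0,2.14,0.3],[0.36,0.114,-0.055,0,0,2.14,0.3]]

```text
t: 14.63
eef_pos: [0.5363, 0.0367, 0.0825]
tool_rot: [0.001, 0.647, 0.762, 0.001]
contact_force: [1.1, -0.6, -1.4]
gripper_width: 0.475
grasp_force: 45.8
```

Request:
servo_tool:
  motion:
    - [[0,0,0.02,0,0,0,0.3],[0,0,0.04,0,0,0,0.3],[0,0,0.047,0,0,0,0.3],[0,0,0.051,0,0,0,0.3],[0,0,0.051,0,0,0,0.3]]

```text
t: 15.05
eef_pos: [0.533, 0.0339, 0.031]
tool_rot: [-0.0, 0.649, 0.761, -0.003]
contact_force: [-10.3, -3.6, 20.8]
gripper_width: 0.47
grasp_force: 49.1
```

Seated. Release, rise, and head for above the bin.

Request:
servo_tool:
  motion:
    - [[0,0,-0.001,0,0,0,0.3],[0,0,-0.001,0,0,0,0.75],[0,0,-0.001,0,0,0,0.75],[0,0,-0.001,0,0,0,0.75],[0,0,-0.001,0,0,0,0.75],[0,0,-0.03,0,0,0,0.75],[0,0,-0.06,0,0,0,0.75],[0,0,-0.1,0,0,0,0.75],[0,0,-0.14,0,0,0,0.75],[0,0,-0.17,0,0,0,0.75],[0,0,-0.17,0,0,0,0.75],[0,0,-0.17,0,0,0,0.75]]

```text
t: 16.05
eef_pos: [0.5363, 0.0374, 0.202]
tool_rot: [0.002, 0.648, 0.762, 0.001]
contact_force: [-0.6, -0.3, -0.3]
gripper_width: 0.751
grasp_force: 0.0
```

Run:
```python
from h import *
shot('top','top5')
for u,v in[(115,286),(244,263),(340,252)]:print('cap',ray('top2',119.5+u/4.8,229.5+v/4.8,.079))
wp((.50,.26,.2,7.4))
```

```text
cap [0.477  0.3609 0.079 ]
cap [0.4898 0.2985 0.079 ]
cap [0.4964 0.2516 0.079 ]
at [0.5351 0.0371 0.2003] yaw 9.28 t 16.1 q7 -0.25
[0.226, 0.001, 0.0] [0.01, 0.01, 0.38] rows 5.4
```

Request:
servo_tool:
  motion:
    - [[0.226,0.001,0,0,0,0.38,0.75],[0.226,0.001,0,0,0,0.38,0.75],[0.226,0.001,0,0,0,0.38,0.75],[0.226,0.001,0,0,0,0.38,0.75],[0.226,0.001,0,0,0,0.38,0.75],[0.226,0.001,0,0,0,0.38,0.75],[0.226,0.001,0,0,0,0.38,0.75],[0.226,0.001,0,0,0,0.38,0.75],[0.226,0.001,0,0,0,0.38,0.75]]

```text
t: 16.85
eef_pos: [0.4993, 0.2589, 0.1986]
tool_rot: [-0.0, 0.66, 0.751, -0.002]
contact_force: [0.6, -0.7, -0.0]
gripper_width: 0.748
grasp_force: 0.0
```

Run:
```python
from h import *
shot('wrist','wrist6'); i=cv2.imread('pics/wrist6.png')
for p in[(.477,.361,.079),(.49,.2985,.079),(.4964,.2516,.079)]:
    u=proj('wrist6',p); print(u); cv2.drawMarker(i,tuple(int(k) for k in u),(0,255,0))
cv2.imwrite('pics/w6.png',i)
wp((.4964,.2516,.16,7.4))
```

```text
[309.8  89.8]
[317.3 181.8]
[318. 242.]
at [0.4997 0.2584 0.1989] yaw 7.28 t 16.9 q7 -0.72
[-0.006, -0.004, 0.039] [-0.02, 0.02, -0.02] rows 1.0
```

View pics/w6.png

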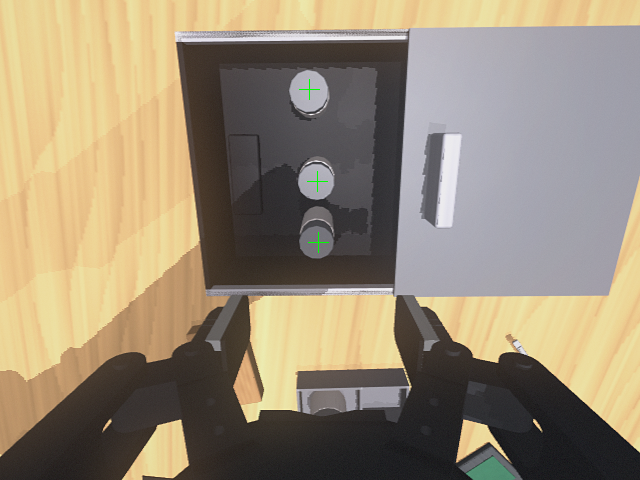

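The three markers sit on the caps. I'll take the bottle nearest the caddy first.

Request:
servo_tool:
  motion:
    - [[-0.006,-0.004,0.03,0,0,0,0.75],[-0.006,-0.004,0.06,0,0,0,0.75],[-0.006,-0.004,0.09,0,0,0,0.75],[-0.006,-0.004,0.12,0,0,0,0.75],[-0.006,-0.004,0.138,0,0,0,0.75],[-0.006,-0.004,0.149,0,0,0,0.75],[-0.006,-0.004,0.149,0,0,0,0.75],[-0.006,-0.004,0.149,0,0,0,0.15],[-0.006,-0.004,0.149,0,0,0,0.15],[-0.006,-0.004,0.149,0,0,0,0.15],[-0.006,-0.004,0.149,0,0,0,0.15],[-0.006,-0.004,0.149,0,0,0,0.15],[-0.006,-0.004,0.149,0,0,0,0.15],[-0.006,-0.004,0.149,0,0,0,0.15],[-0.006,-0.004,0.149,0,0,0,0.15]]
  grip_force: 40

```text
t: 18.15
eef_pos: [0.4972, 0.2547, 0.0528]
tool_rot: [0.001, 0.66, 0.751, 0.001]
contact_force: [-1.1, -0.2, 6.9]
gripper_width: 0.325
grasp_force: 38.9
```

Run:
```python
from h import *
wp((.496,.2516,.17,7.4),(.6105,-.0474,.17,9.3),(.6105,-.0474,.1,9.3),(.6105,-.0474,.0505,9.3))
```

```text
at [0.4972 0.2547 0.0528] yaw 7.41 t 18.15 q7 -0.86
[-0.003, -0.001, -0.117] [0.03, -0.0, 0.0] rows 2.8
[-0.314, 0.074, -0.117] [0.03, -0.0, -0.38] rows 7.7
[-0.314, 0.074, -0.047] [0.03, -0.0, -0.38] rows 1.7
[-0.314, 0.073, 0.002] [0.03, -0.0, -0.38] rows 1.2
```

Run:
```python
from h import *
wp((.497,.253,.17,7.4),(.6189,-.0984,.17,9.3),(.6189,-.0984,.051,9.3))
```

```text
at [0.4972 0.2547 0.0528] yaw 7.41 t 18.15 q7 -0.86
[-0.002, -0.0, -0.117] [0.03, -0.0, 0.0] rows 2.8
[-0.366, 0.075, -0.117] [0.03, -0.0, -0.38] rows 8.9
[-0.366, 0.075, 0.002] [0.03, -0.0, -0.38] rows 2.9
```

Request:
servo_tool:
  motion:
    - [[0,0,-0.03,0,0,0,0.15],[0,0,-0.06,0,0,0,0.15],[0,0,-0.095,0,0,0,0.15],[0,0,-0.117,0,0,0,0.15],[-0.03,0.006,-0.117,0,0,-0.1,0.15],[-0.065,0.013,-0.117,0,0,-0.2,0.15],[-0.1,0.02,-0.117,0,0,-0.3,0.15],[-0.135,0.028,-0.117,0,0,-0.38,0.15],[-0.17,0.035,-0.117,0,0,-0.38,0.15],[-0.205,0.042,-0.117,0,0,-0.38,0.15],[-0.24,0.049,-0.117,0,0,-0.38,0.15],[-0.275,0.056,-0.117,0,0,-0.38,0.15],[-0.31,0.064,-0.117,0,0,-0.38,0.15],[-0.34,0.07,-0.11,0,0,-0.38,0.15],[-0.36,0.074,-0.09,0,0,-0.38,0.15],[-0.366,0.075,-0.07,0,0,-0.38,0.15],[-0.366,0.075,-0.05,0,0,-0.38,0.15],[-0.366,0.075,-0.05,0,0,-0.38,0.15],[-0.366,0.075,-0.05,0,0,-0.38,0.15]]

```text
t: 19.73
eef_pos: [0.6172, -0.0988, 0.1009]
tool_rot: [-0.001, 0.647, 0.762, -0.0]
contact_force: [0.2, 0.5, 0.1]
gripper_width: 0.324
grasp_force: 39.4
```

Request:
servo_tool:
  motion:
    - [[0,0,0.02,0,0,0,0.15],[0,0,0.04,0,0,0,0.15],[0,0,0.048,0,0,0,0.15],[0,0,0.051,0,0,0,0.15],[0,0,0.051,0,0,0,0.15]]

```text
t: 20.15
eef_pos: [0.6182, -0.0986, 0.0522]
tool_rot: [0.0, 0.647, 0.762, -0.0]
contact_force: [0.9, 0.5, -0.0]
gripper_width: 0.316
grasp_force: 39.4
```

Request:
servo_tool:
  motion:
    - [[0,0,0.002,0,0,0,0.15],[0,0,0.004,0,0,0,0.15],[0,0,0.004,0,0,0,0.15]]

```text
t: 20.4
eef_pos: [0.6193, -0.0987, 0.0516]
tool_rot: [0.002, 0.647, 0.762, 0.0]
contact_force: [-11.5, -0.7, 31.0]
gripper_width: 0.321
grasp_force: 44.1
```

Run:
```python
from h import *
shot('side','side7')
cv2.imwrite('pics/s7.png',cv2.resize(cv2.imread('pics/side7.png')[150:330,220:440],(733,600),interpolation=cv2.INTER_CUBIC))
o=bot.get_obs();print(o['contact_force'],o['eef_pos'],o['gripper_width'])
```

```text
[-10.35171257  -0.09422592  29.39053461] [ 0.61932886 -0.09877064  0.05167011] 0.31816781555461193
```

View pics/s7.png

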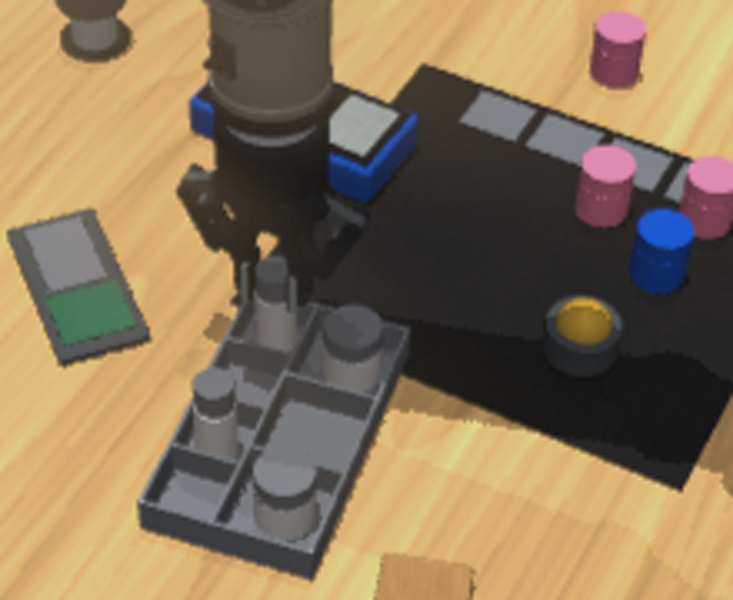

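Bottle is on the floor and upright, and both jars are good. Ease off, release, rise and go back over the bin.

Request:
servo_tool:
  motion:
    - [[0,0,-0.004,0,0,0,0.15],[0,0,-0.004,0,0,0,0.15],[0,0,-0.004,0,0,0,0.6],[0,0,-0.004,0,0,0,0.75],[0,0,-0.004,0,0,0,0.75],[0,0,-0.004,0,0,0,0.75],[0,0,-0.03,0,0,0,0.75],[0,0,-0.06,0,0,0,0.75],[0,0,-0.1,0,0,0,0.75],[0,0,-0.13,0,0,0,0.75],[0,0,-0.13,0,0,0,0.75]]

```text
t: 21.37
eef_pos: [0.6219, -0.0988, 0.1831]
tool_rot: [0.004, 0.647, 0.762, 0.003]
contact_force: [1.1, 0.2, 0.1]
gripper_width: 0.751
grasp_force: 0.0
```

Run:
```python
from h import *
wp((.49,.2985,.18,7.4),(.49,.2985,.05,7.4))
```

```text
at [ 0.6219 -0.0988  0.1831] yaw 9.3 t 21.37 q7 -0.04
[0.413, -0.066, 0.001] [0.12, 0.03, 0.38] rows 10.0
[0.414, -0.067, 0.131] [0.12, 0.03, 0.38] rows 3.1
```

Request:
servo_tool:
  motion:
    - [[0.412,-0.066,0,0,0,0.38,0.75],[0.412,-0.066,0,0,0,0.38,0.75],[0.412,-0.066,0,0,0,0.38,0.75],[0.412,-0.066,0,0,0,0.38,0.75],[0.412,-0.066,0,0,0,0.38,0.75],[0.412,-0.066,0,0,0,0.38,0.75],[0.412,-0.066,0,0,0,0.38,0.75],[0.412,-0.066,0,0,0,0.38,0.75],[0.412,-0.066,0,0,0,0.38,0.75],[0.412,-0.066,0,0,0,0.38,0.75],[0.412,-0.066,0,0,0,0.38,0.75],[0.412,-0.066,0,0,0,0.38,0.75],[0.412,-0.066,0,0,0,0.38,0.75],[0.412,-0.066,0,0,0,0.38,0.75],[0.412,-0.066,0,0,0,0.38,0.75]]

```text
t: 22.62
eef_pos: [0.4871, 0.2949, 0.1759]
tool_rot: [0.0, 0.661, 0.75, -0.0]
contact_force: [0.3, -0.2, 0.1]
gripper_width: 0.752
grasp_force: 0.0
```

Run:
```python
from h import *
wp((.49,.2985,.05,7.4))
```

```text
at [0.4871 0.2949 0.1759] yaw 7.24 t 22.62 q7 -0.82
[0.003, 0.003, 0.126] [-0.0, 0.01, -0.03] rows 3.0
```

Request:
servo_tool:
  motion:
    - [[0.003,0.003,0.03,0,0,0,0.75],[0.003,0.003,0.06,0,0,0,0.75],[0.003,0.003,0.09,0,0,0,0.75],[0.003,0.003,0.115,0,0,0,0.75],[0.003,0.003,0.126,0,0,0,0.75],[0.003,0.003,0.126,0,0,0,0.75],[0.003,0.003,0.126,0,0,0,0.15],[0.003,0.003,0.126,0,0,0,0.15],[0.003,0.003,0.126,0,0,0,0.15],[0.003,0.003,0.126,0,0,0,0.15],[0.003,0.003,0.126,0,0,0,0.15],[0.003,0.003,0.126,0,0,0,0.15],[0.003,0.003,0.126,0,0,0,0.15],[0.003,0.003,0.126,0,0,0,0.15]]

```text
t: 23.78
eef_pos: [0.4897, 0.3009, 0.0522]
tool_rot: [0.001, 0.66, 0.751, 0.001]
contact_force: [-1.7, -0.7, 7.4]
gripper_width: 0.323
grasp_force: 38.9
```

Run:
```python
from h import *
wp((.49,.2985,.17,7.4),(.6105,-.0474,.17,9.3),(.6105,-.0474,.1,9.3),(.6105,-.0474,.051,9.3))
```

```text
at [0.4897 0.3009 0.0522] yaw 7.4 t 23.78 q7 -0.94
[-0.002, 0.0, -0.118] [0.03, -0.01, 0.0] rows 2.8
[-0.361, 0.075, -0.118] [0.03, -0.01, -0.38] rows 8.8
[-0.361, 0.075, -0.048] [0.03, -0.01, -0.38] rows 1.7
[-0.361, 0.075, 0.001] [0.03, -0.01, -0.38] rows 1.2
```

Request:
servo_tool:
  motion:
    - [[0,0,-0.03,0,0,0,0.15],[0,0,-0.06,0,0,0,0.15],[0,0,-0.095,0,0,0,0.15],[0,0,-0.117,0,0,0,0.15],[-0.03,0.006,-0.117,0,0,-0.1,0.15],[-0.065,0.013,-0.117,0,0,-0.2,0.15],[-0.1,0.02,-0.117,0,0,-0.3,0.15],[-0.135,0.028,-0.117,0,0,-0.38,0.15],[-0.17,0.035,-0.117,0,0,-0.38,0.15],[-0.205,0.042,-0.117,0,0,-0.38,0.15],[-0.24,0.05,-0.117,0,0,-0.38,0.15],[-0.275,0.057,-0.117,0,0,-0.38,0.15],[-0.31,0.065,-0.117,0,0,-0.38,0.15],[-0.34,0.071,-0.117,0,0,-0.38,0.15],[-0.355,0.075,-0.115,0,0,-0.38,0.15],[-0.361,0.075,-0.1,0,0,-0.38,0.15],[-0.361,0.075,-0.07,0,0,-0.38,0.15],[-0.361,0.075,-0.05,0,0,-0.38,0.15],[-0.361,0.075,-0.05,0,0,-0.38,0.15]]

```text
t: 25.37
eef_pos: [0.6066, -0.0478, 0.0966]
tool_rot: [-0.003, 0.647, 0.762, -0.002]
contact_force: [-1.6, -0.3, -0.5]
gripper_width: 0.326
grasp_force: 39.5
```

Request:
servo_tool:
  motion:
    - [[0,0,0.02,0,0,0,0.15],[0,0,0.04,0,0,0,0.15],[0,0,0.048,0,0,0,0.15],[0,0,0.051,0,0,0,0.15],[0,0,0.053,0,0,0,0.15],[0,0,0.053,0,0,0,0.15]]

```text
t: 25.87
eef_pos: [0.6103, -0.0472, 0.0511]
tool_rot: [0.001, 0.647, 0.762, -0.0]
contact_force: [-6.8, -1.0, 18.5]
gripper_width: 0.325
grasp_force: 52.4
```

Seated. Release and return for the last bottle.

Request:
servo_tool:
  motion:
    - [[0,0,-0.002,0,0,0,0.15],[0,0,-0.002,0,0,0,0.15],[0,0,-0.002,0,0,0,0.6],[0,0,-0.002,0,0,0,0.75],[0,0,-0.002,0,0,0,0.75],[0,0,-0.002,0,0,0,0.75],[0,0,-0.03,0,0,0,0.75],[0,0,-0.06,0,0,0,0.75],[0,0,-0.1,0,0,0,0.75],[0,0,-0.13,0,0,0,0.75],[0,0,-0.13,0,0,0,0.75],[0,0,-0.13,0,0,0,0.75]]

```text
t: 26.87
eef_pos: [0.611, -0.0481, 0.1794]
tool_rot: [0.002, 0.648, 0.762, 0.001]
contact_force: [-0.4, -0.2, -0.8]
gripper_width: 0.752
grasp_force: 0.0
```

Run:
```python
from h import *
wp((.477,.361,.178,7.4))
```

```text
at [ 0.611  -0.0481  0.1794] yaw 9.29 t 26.87 q7 -0.13
[0.425, -0.066, 0.001] [0.05, 0.01, 0.38] rows 10.3
```

Request:
servo_tool:
  motion:
    - [[0.425,-0.066,0,0,0,0.38,0.75],[0.425,-0.066,0,0,0,0.38,0.75],[0.425,-0.066,0,0,0,0.38,0.75],[0.425,-0.066,0,0,0,0.38,0.75],[0.425,-0.066,0,0,0,0.38,0.75],[0.425,-0.066,0,0,0,0.38,0.75],[0.425,-0.066,0,0,0,0.38,0.75],[0.425,-0.066,0,0,0,0.38,0.75],[0.425,-0.066,0,0,0,0.38,0.75],[0.425,-0.066,0,0,0,0.38,0.75],[0.425,-0.066,0,0,0,0.38,0.75],[0.425,-0.066,0,0,0,0.38,0.75],[0.425,-0.066,0,0,0,0.38,0.75],[0.425,-0.066,0,0,0,0.38,0.75],[0.425,-0.066,0,0,0,0.38,0.75]]

```text
t: 28.12
eef_pos: [0.4767, 0.3582, 0.1764]
tool_rot: [0.0, 0.661, 0.75, -0.001]
contact_force: [0.0, 1.1, -0.1]
gripper_width: 0.749
grasp_force: 0.0
```

Run:
```python
from h import *
wp((.477,.361,.05,7.4))
```

```text
at [0.4767 0.3582 0.1764] yaw 7.24 t 28.12 q7 -0.93
[0.003, 0.001, 0.126] [-0.01, 0.02, -0.03] rows 3.0
```

Request:
servo_tool:
  motion:
    - [[0.002,0.001,0.03,0,0,0,0.75],[0.002,0.001,0.06,0,0,0,0.75],[0.002,0.001,0.09,0,0,0,0.75],[0.002,0.001,0.115,0,0,0,0.75],[0.002,0.001,0.126,0,0,0,0.75],[0.002,0.001,0.126,0,0,0,0.75],[0.002,0.001,0.126,0,0,0,0.15],[0.002,0.001,0.126,0,0,0,0.15],[0.002,0.001,0.126,0,0,0,0.15],[0.002,0.001,0.126,0,0,0,0.15],[0.002,0.001,0.126,0,0,0,0.15],[0.002,0.001,0.126,0,0,0,0.15],[0.002,0.001,0.126,0,0,0,0.15],[0.002,0.001,0.126,0,0,0,0.15]]

```text
t: 29.28
eef_pos: [0.4773, 0.3636, 0.0533]
tool_rot: [0.0, 0.66, 0.751, 0.001]
contact_force: [-1.3, -0.2, 6.5]
gripper_width: 0.322
grasp_force: 38.8
```

Run:
```python
from h import *
wp((.477,.361,.17,7.4),(.5938,.0548,.17,9.3),(.5938,.0548,.1,9.3),(.5938,.0548,.051,9.3))
```

```text
at [0.4773 0.3636 0.0533] yaw 7.41 t 29.28 q7 -1.04
[-0.002, -0.0, -0.117] [0.03, -0.01, 0.0] rows 2.8
[-0.321, 0.076, -0.117] [0.03, -0.01, -0.38] rows 7.9
[-0.321, 0.076, -0.047] [0.03, -0.01, -0.38] rows 1.7
[-0.321, 0.076, 0.002] [0.03, -0.01, -0.38] rows 1.2
```

Request:
servo_tool:
  motion:
    - [[0,0,-0.03,0,0,0,0.15],[0,0,-0.06,0,0,0,0.15],[0,0,-0.095,0,0,0,0.15],[0,0,-0.117,0,0,0,0.15],[-0.03,0.007,-0.117,0,0,-0.1,0.15],[-0.065,0.015,-0.117,0,0,-0.2,0.15],[-0.1,0.024,-0.117,0,0,-0.3,0.15],[-0.135,0.032,-0.117,0,0,-0.38,0.15],[-0.17,0.04,-0.117,0,0,-0.38,0.15],[-0.205,0.049,-0.117,0,0,-0.38,0.15],[-0.24,0.057,-0.117,0,0,-0.38,0.15],[-0.275,0.065,-0.117,0,0,-0.38,0.15],[-0.305,0.072,-0.117,0,0,-0.38,0.15],[-0.321,0.076,-0.115,0,0,-0.38,0.15],[-0.321,0.076,-0.1,0,0,-0.38,0.15],[-0.321,0.076,-0.07,0,0,-0.38,0.15],[-0.321,0.076,-0.05,0,0,-0.38,0.15],[-0.321,0.076,-0.05,0,0,-0.38,0.15]]

```text
t: 30.78
eef_pos: [0.5906, 0.053, 0.098]
tool_rot: [-0.002, 0.648, 0.762, -0.002]
contact_force: [-1.1, 0.6, -0.9]
gripper_width: 0.32
grasp_force: 39.5
```

Request:
servo_tool:
  motion:
    - [[0,0,0.02,0,0,0,0.15],[0,0,0.04,0,0,0,0.15],[0,0,0.048,0,0,0,0.15],[0,0,0.051,0,0,0,0.15],[0,0,0.053,0,0,0,0.15],[0,0,0.053,0,0,0,0.15]]

```text
t: 31.28
eef_pos: [0.5937, 0.0545, 0.0517]
tool_rot: [0.001, 0.647, 0.762, -0.0]
contact_force: [-7.1, -0.7, 16.3]
gripper_width: 0.316
grasp_force: 51.9
```

Request:
servo_tool:
  motion:
    - [[0,0,-0.002,0,0,0,0.15],[0,0,-0.002,0,0,0,0.15],[0,0,-0.002,0,0,0,0.6],[0,0,-0.002,0,0,0,0.75],[0,0,-0.002,0,0,0,0.75],[0,0,-0.002,0,0,0,0.75],[0,0,-0.03,0,0,0,0.75],[0,0,-0.06,0,0,0,0.75],[0,0,-0.1,0,0,0,0.75],[0,0,-0.14,0,0,0,1],[0,0,-0.17,0,0,0,1],[0,0,-0.17,0,0,0,1],[0,0,-0.17,0,0,0,1]]

```text
t: 32.37
eef_pos: [0.5944, 0.0544, 0.2203]
tool_rot: [0.002, 0.647, 0.762, 0.001]
contact_force: [-0.6, -0.9, -0.9]
gripper_width: 0.999
grasp_force: 0.0
```

Run:
```python
from h import *
wp((.574,.313,.22,7.4))
```

```text
at [0.5944 0.0544 0.2203] yaw 9.3 t 32.37 q7 -0.29
[0.258, 0.022, 0.0] [0.05, 0.01, 0.38] rows 6.2
```

Request:
servo_tool:
  motion:
    - [[0.258,0.022,0,0,0,0.38,1],[0.258,0.022,0,0,0,0.38,1],[0.258,0.022,0,0,0,0.38,1],[0.258,0.022,0,0,0,0.38,1],[0.258,0.022,0,0,0,0.38,1],[0.258,0.022,0,0,0,0.38,1],[0.258,0.022,0,0,0,0.38,1],[0.258,0.022,0,0,0,0.38,1],[0.258,0.022,0,0,0,0.38,1],[0.258,0.022,0,0,0,0.38,1],[0.258,0.022,0.04,0,0,0.38,1],[0.258,0.022,0.08,0,0,0.38,1],[0.258,0.022,0.105,0,0,0.38,1],[0.258,0.022,0.119,0,0,0.38,1],[0.258,0.022,0.119,0,0,0.38,1]]

```text
t: 33.62
eef_pos: [0.5722, 0.3087, 0.0956]
tool_rot: [-0.001, 0.661, 0.751, -0.003]
contact_force: [-0.1, -0.5, -0.5]
gripper_width: 1.004
grasp_force: 0.0
```

Request:
servo_tool:
  motion:
    - [[0,0,0,0,0,0,0],[0,0,0,0,0,0,0],[0,0,0,0,0,0,0],[0,0,0,0,0,0,0],[0,0,0,0,0,0,0],[0,0,0,0,0,0,0],[0,0,0,0,0,0,0],[0,0,0,0,0,0,0],[0,0,0,0,0,0,0],[0,0,0,0,0,0,0]]
  grip_force: 25

```text
t: 34.45
eef_pos: [0.5725, 0.3124, 0.1002]
tool_rot: [0.0, 0.66, 0.752, -0.001]
contact_force: [-4.1, -2.1, 6.2]
gripper_width: 0.132
grasp_force: 27.8
```

Run:
```python
from h import *
y=np.radians(7.4)
wp((.5728-.15*np.cos(y),.3132-.15*np.sin(y),.102,7.4))
```

```text
at [0.5725 0.3124 0.1002] yaw 7.47 t 34.45 q7 -0.82
[0.001, -0.15, -0.002] [-0.01, 0.01, 0.01] rows 3.6
```

Request:
servo_tool:
  motion:
    - [[0,-0.012,-0.001,0,0,0,0],[0,-0.027,-0.001,0,0,0,0],[0,-0.042,-0.001,0,0,0,0],[0,-0.057,-0.001,0,0,0,0],[0,-0.072,-0.001,0,0,0,0],[0,-0.087,-0.001,0,0,0,0],[0,-0.102,-0.001,0,0,0,0],[0,-0.117,-0.001,0,0,0,0],[0,-0.13,-0.001,0,0,0,0],[0,-0.138,-0.001,0,0,0,0],[0,-0.143,-0.001,0,0,0,0],[0,-0.147,-0.001,0,0,0,0],[0,-0.149,-0.001,0,0,0,0],[0,-0.15,-0.001,0,0,0,0],[0,-0.151,-0.001,0,0,0,0],[0,-0.152,-0.001,0,0,0,0],[0,-0.152,-0.001,0,0,0,0]]

```text
t: 35.87
eef_pos: [0.4238, 0.2919, 0.1002]
tool_rot: [0.001, 0.66, 0.751, 0.0]
contact_force: [3.9, -4.7, -3.2]
gripper_width: 0.129
grasp_force: 27.1
```

Request:
servo_tool:
  motion:
    - [[0,-0.002,0,0,0,0,0],[0,-0.003,0,0,0,0,0],[0,-0.003,0,0,0,0,0]]

```text
t: 36.12
eef_pos: [0.4237, 0.2919, 0.1003]
tool_rot: [0.001, 0.661, 0.75, 0.002]
contact_force: [13.7, -2.4, -12.5]
gripper_width: 0.136
grasp_force: 26.6
```

The cover is at its shut stop (150 mm travelled, force rising). Release and rise.

Request:
servo_tool:
  motion:
    - [[0,0.002,0,0,0,0,0],[0,0.002,0,0,0,0,0.5],[0,0.002,0,0,0,0,1],[0,0.002,0,0,0,0,1],[0,0.002,0,0,0,0,1],[0,0.002,0,0,0,0,1],[0,0.002,0,0,0,0,1],[0,0.002,-0.04,0,0,0,1],[0,0.002,-0.08,0,0,0,1],[0,0.002,-0.12,0,0,0,1],[0,0.002,-0.15,0,0,0,1],[0,0.002,-0.15,0,0,0,1],[0,0.002,-0.15,0,0,0,1]]

```text
t: 37.2
eef_pos: [0.4223, 0.2933, 0.2521]
tool_rot: [0.001, 0.66, 0.751, 0.002]
contact_force: [0.1, -0.5, -0.1]
gripper_width: 0.999
grasp_force: 0.0
```

Run:
```python
from h import *
shot('side','side8'); shot('top','top8')
a=cv2.resize(cv2.imread('pics/side8.png')[150:480,110:470],(436,400)); b=cv2.resize(cv2.imread('pics/top8.png')[200:380,250:480],(364,285),interpolation=cv2.INTER_CUBIC)
cv2.imwrite('pics/m8.png',np.hstack([a,cv2.copyMakeBorder(b,0,115,0,0,0)]))
```

```text
(no output)
```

View pics/m8.png

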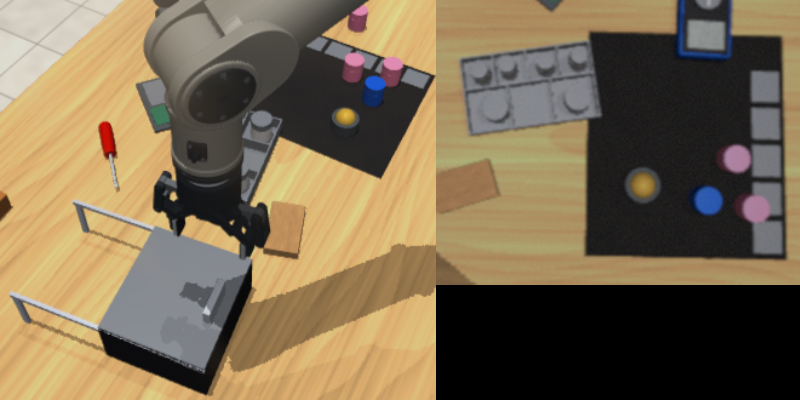

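The cover is shut, and all four bottles and both jars stand in separate cells. Nothing else appears moved.

```bash
python3 -c "
from station import bot
print(bot.hand_in())"
```

```text
the job is handed in; nothing more can be done
None
```

I packed both jars into large cells and all three bottles from the bin into the free small cells, then slid the bin's cover shut and handed the job in at about 37 s; hand-in gave no verdict.

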